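# Open up the shape-sorting tin on the lazy susan

## Robot

A 6-joint arm with a two-finger parallel gripper is mounted at the origin on the work surface. World frame = base frame: x ahead of the robot, y to its left, z up, the work surface at z = 0. Lengths are in mm, angles in degrees, forces in N, time in s.
With the tool pointing down it reaches from about 350 to 850 mm from the base axis. Payload 8.1 kg.
Tool frame: the origin (TCP) lies midway between the tips of the shut fingers; the grasp point (between the pads) lies hold_point_z behind it (hold_point_z is the distance from the TCP to the grasp point, in mm); z points along the fingers, x is the direction in which the jaws open and shut, and the axes are right-handed (so a half turn about z gives the same grasp; the last joint's range is limited). The gripper opens to 85 mm and grips with 20 to 120 N. Pads are 22 mm wide; open, the fingers measure 114 mm over their backs; the gripper's body (76 mm by 85 mm) begins 54 mm behind the grasp point. The pads swing forward as they close: fully open they stand 13 mm farther back than shut.
Start: joints at [70.05, 7.471, 85.268, -0, 87.261, -4.893], TCP at [155.849, 579.41, 231.292] pointing down, gripper open.
Joint ranges: [-169.43, 169.43], [-51.17, 129.36], [1.28, 143.12], [-76.62, 256.62], [0, 156.53], [-152.29, 152.29]. Speed limits (degrees/s): [136.94, 136.94, 159.86, 180, 180, 180].

## Interface

Orientations are given as [roll, pitch, yaw] about the fixed x, y, z axes, in that order (R = Rz(yaw) Ry(pitch) Rx(roll)).
In Python, from bench import * gives the robot as it stands.
- The arm moves only by the shell command python3 -m pendant 'ROWS' [OPENING] [FORCE]. ROWS is JSON, a list that holds one entry, the list of rows, each a list of 4 numbers: the shift along the tool's x, y, z normalised to -1 to 1, where 1 is 0.02 m, then the turn about the tool's z normalised to -1 to 1, where 1 is 0.08 rad. A call has exactly 10 rows; each row shifts and turns the pose as measured when the row begins, along the tool's axes as they then stand; what a row does not reach is not made up. A row lasts 1/12 s, in which the tool goes at most 41.7 mm and 7.16 degrees, less where a joint would pass 70% of its speed; a pose out of reach is approached as far as the arm can. A call with a number of a shift or a turn outside -1 to 1 is refused whole. A call with a gripper value outside its range is refused whole. OPENING is the gripper's target within -1 to 1 (fully open at 1, half-way at 0, shut at -1), set as the call begins (- or left out, the last holds). The fingers move at their own pace and stop on an object; FORCE is the grip in N (left out, the last holds). Time passes only in rows, so rows that do not move let the fingers close, or fill a call up. It gives the time, the measured TCP pose, the force and the opening at its end, in the units of the state.
- sense(): the state, without advancing time (a new reading comes with each control period).
- snapshot(name): name is "scene" or "top"; returns the picture (420x560x3 uint8, red, green, blue); there is no depth.
- calibration(name): a dict with "mtx" (3x3 intrinsics, pixels), "D" ([k1, k2, p1, p2, k3] as OpenCV has them; the pictures are not rectified), "world_to_cam" (4x4, takes a point from world to camera coordinates). Camera axes: x right, y down, z forward; pixel columns grow to the right and rows downward; lengths in mm; the calibration is good to about 2 mm. A picture is of the moment at which its call begins. calibration takes no time and is no camera call.
- hand_in(): hands the job in, once; it reports no verdict.
The state is a dict: "time": time; "joint_pos": joint angles; "qd": joint speeds; "joint_efforts": joint torques, N m; "tool_pos": TCP position; "tcp_rot": TCP orientation; "ft_force": force on the tool from outside, world axes, zero at the start; "wrist_torque": the same for the moment, N m; "finger_gap": finger opening in mm.
Only numpy, scipy, OpenCV 4.12 (cv2) and the standard library are available. Lean on these libraries where they do the work, as an engineer would, in place of code of your own. Each camera call takes 0.05 s, during which the arm holds its last target.

## Task

Get the shape-sorting tin ready for play: turn the lazy susan until the tin is fully out in front of the shelf board, then take the nested pair of lids from its stand, lower both together onto the tin so that the inner lid is fully seated in the mouth (set it down, do not drop it) and let go of it. Then lift the outer lid off alone, leaving the inner lid undisturbed in the tin, and finish while still holding the outer lid still in the air, wholly above the top of the inner lid's stem. Leave the other toys as they are.

Things in the scene. Friction and masses are not known exactly. Their poses are not given: they have to be found in the camera images.
- shelf: Low chestnut toy shelf, fixed. Origin on the floor on the lazy susan's axis; x from its open front to its back (away from the robot), z up. Base x -150 to 170, y +-165, 18 mm thick. Overhanging board over x 20 to 170, y +-165, underside 136, top 154 mm above the floor, on side panels at y +-157. Chute and lever outside its left panel (y > 165, x > 20, under 130 mm high): not used.
- turntable (a joint): Lazy susan angle (rad), counter-clockwise from above positive, range -0.6 to 2.8. Plate radius 138 mm, top 41 mm above the floor; carries tin and peg. At 0 the tin is straight in front (shelf -x), at 1.57 on the shelf's -y side, beyond that under the board (start 1.9 to 2.4). Turns lightly (0.06 N m friction), stays where left.
- peg_top (a point): Centre of the top of the turning peg: upright round wooden peg, 20 mm in diameter, 50 mm tall above the plate (top 91 mm above the floor), fixed 115 mm from the lazy susan's axis, 1.2 rad clockwise from above of the tin; it is in front of the board from the start until the tin is in front. Grip from above or push it.
- tin_mouth (a point): Centre of the rim plane of the tin, a round open steel tin fixed on the lazy susan 90 mm from its axis: outer diameter 92 mm, inner 84 mm, 70 mm tall, rim 111 mm above the floor. z up.
- stand: Round wooden parking stand fixed on the tatami, on the left or the right of the shelf: foot 120 mm in diameter, 6 mm thick, with an upright tube (outer 94 mm, inner 84 mm) whose rim is 35 mm above the floor; the lids start nested on it. Origin at the centre of its underside.
- inner_lid: Wooden lid with openings, 0.11 to 0.18 kg. Origin: centre of the flange's underside, which rests on the rim of stand or tin; z up. Flange 94 mm across, 5 thick; tapered plug 79 mm across reaches 10 below it (2.5 mm play). Central round stem, 16 mm in diameter, top 72 above the origin, stands 37 mm out of the outer lid's collar when nested. Lifted by the stem it carries the outer lid.
- outer_lid: Steel lid lying loosely over the inner lid, 0.10 to 0.18 kg. Origin: centre of its disc's underside, 5 mm above the inner lid's origin when nested; z up. Disc 108 mm across, 5 thick, skirt to 6 below the origin. Round central collar, 34 mm outer, 22 mm inner diameter, 5 to 30 above the origin; the stem passes it with 3 mm play. Wholly above the stem when 78 mm above the inner lid's origin.
- caterpillar: Red wooden caterpillar, 140 x 40 x 55 mm, loose on the tatami on the side of the shelf away from the stand; leave alone. Origin at the centre of its underside.
- bulldozer: Yellow plastic toy bulldozer, 85 x 62 x 60 mm, loose on top of the shelf board; leave alone. Origin at the centre of its underside.
- ball_center (a point): Centre of a blue ball 48 mm in diameter lying in a small ring on top of the shelf board; leave alone.
- bead_maze: Bead maze: wooden base 100 x 150 x 16 mm with steel wires and glass beads, 145 mm tall, loose on the tatami behind on the right; leave alone. Origin at the centre of its underside.
Not all that is in view belongs to the job. There is more than one size of the stand; the one meant has the size given above.

How it is judged:
By the outcome, as a careful person would: the job done as asked, in the order asked, and still so for the second after the job is handed in, while the arm keeps its last pose, push and grip.
It also fails if it takes over 64 s, if anything falls off the work surface, if the arm or the gripper's body presses on something with over 40 N, if the wrist force passes 120 N, or if a joint passes its speed limit or range.

## Working session

There is one attempt and no reset: what is moved stays moved. The work goes in short steps, Python scripts to look and compute and a shell command to move; the robot and the scene stay as the last step left them, time stands still between calls to the robot, and variables do not carry over. Pictures are saved under pics/ and viewed, and the job is handed in when it is done.

```bash
ls; mkdir -p pics; python3 - <<'E'
from bench import *
import cv2
for n in("scene","top"):
    cv2.imwrite(f"pics/{n}0.png",snapshot(n)[:,:,::-1])
    c=calibration(n);print(n,c)
print(sense())
E
```

```text
pics
scene {'mtx': array([[520.75556278,   0.        , 273.86586048],
       [  0.        , 520.75556278, 213.37158909],
       [  0.        ,   0.        ,   1.        ]]), 'D': array([-0.01346976,  0.        ,  0.        ,  0.        ,  0.        ]), 'world_to_cam': array([[-8.65589679e-01,  5.00202815e-01, -2.34872370e-02,
         4.90585228e+02],
       [ 3.00572930e-01,  4.81475866e-01, -8.23308511e-01,
        -9.27954564e+01],
       [-4.00512697e-01, -7.19706978e-01, -5.67107966e-01,
         1.60355596e+03],
       [ 0.00000000e+00,  0.00000000e+00,  0.00000000e+00,
         1.00000000e+00]])}
top {'mtx': array([[439.49319788,   0.        , 285.2656845 ],
       [  0.        , 439.49319788, 217.68250219],
       [  0.        ,   0.        ,   1.        ]]), 'D': array([0.0155933, 0.       , 0.       , 0.       , 0.       ]), 'world_to_cam': array([[-1.71685715e-02, -9.99799879e-01, -1.02684781e-02,
         7.25512943e+01],
       [-9.90159735e-01,  1.84277918e-02, -1.38723162e-01,
         5.81568754e+02],
       [ 1.38884626e-01,  7.78575503e-03, -9.90277962e-01,
         1.22077255e+03],
       [ 0.00000000e+00,  0.00000000e+00,  0.00000000e+00,
         1.00000000e+00]])}
{'time': 0.1, 'joint_pos': array([ 7.00491391e+01,  7.51336295e+00,  8.53243616e+01,  3.96712863e-04,
        8.72597933e+01, -4.89280498e+00]), 'qd': array([ 0.16627047, -0.14971079, -0.26176913,  0.10385588, -0.04635058,
        0.04506732]), 'joint_efforts': array([ 1.62980574e-03, -5.70945597e+01, -5.01946843e+01,  6.23485084e-05,
        7.93271349e-03,  2.68872651e-05]), 'tool_pos': array([155.68212463, 578.93703384, 230.30972717]), 'tcp_rot': array([-1.79991288e+02,  9.71286780e-02,  7.49419322e+01]), 'ft_force': array([ 0.17965831,  0.13219595, -0.56059314]), 'wrist_torque': array([-0.02842081, -0.00497847, -0.013033  ]), 'finger_gap': 85.46041392634724}
```

View pics/top0.png

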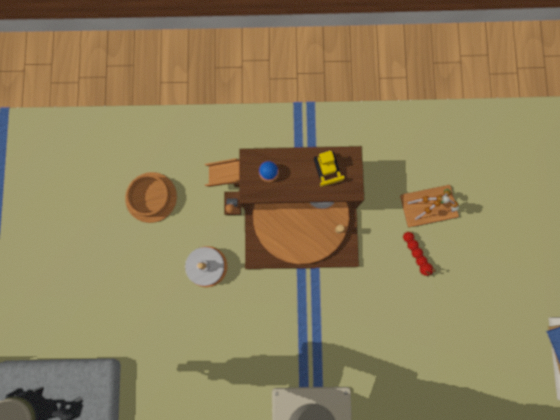

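View pics/scene0.png

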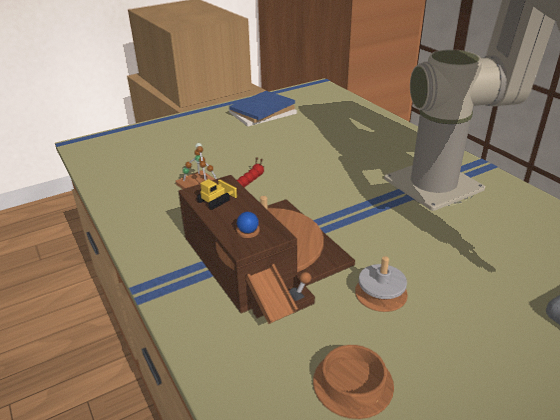

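```bash
python3 -c "
import bench
print([n for n in dir(bench) if n[0]!='_'], getattr(bench,'hold_point_z',None))"
```

```text
['PlanningError', 'calibration', 'hand_in', 'hold_point_z', 'sense', 'snapshot'] 18.700000000000003
```

```bash
cat > h.py <<'E'
from bench import *
import numpy as np, cv2
def proj(n,P):
    c=calibration(n);T=c["world_to_cam"]
    r=cv2.Rodrigues(T[:3,:3])[0]
    return cv2.projectPoints(np.array(P,float).reshape(-1,1,3),r,T[:3,3],c["mtx"],c["D"])[0].reshape(-1,2)
def unp(n,uv,z):
    c=calibration(n);T=c["world_to_cam"]
    p=cv2.undistortPoints(np.array(uv,float).reshape(-1,1,2),c["mtx"],c["D"]).reshape(-1,2)
    R=T[:3,:3];C=-R.T@T[:3,3]
    d=np.c_[p,np.ones(len(p))]@R
    return C+d*((np.broadcast_to(z,len(p))-C[2])/d[:,2])[:,None]
def circ(x,y,z,r,n=60):
    a=np.linspace(0,2*np.pi,n);return np.c_[x+r*np.cos(a),y+r*np.sin(a),0*a+z]
def crop(img,name,x0,y0,x1,y1,k):
    cv2.imwrite(f"pics/{name}.png",cv2.resize(img[y0:y1,x0:x1],None,fx=k,fy=k,interpolation=cv2.INTER_CUBIC))
E
python3 - <<'E'
from h import *
i=cv2.imread("pics/top0.png");crop(i,"c1",180,130,380,280,4)
i=cv2.imread("pics/scene0.png");crop(i,"c2",170,140,430,320,3)
print(proj("top",[[155,579,230],[155,579,600]]),proj("scene",[[155,579,230]]))
E
```

```text
[[ 63.31407267 394.27708016]
 [-66.61926149 460.53284442]] [[607.49708922 235.87300521]]
```

View pics/c1.png

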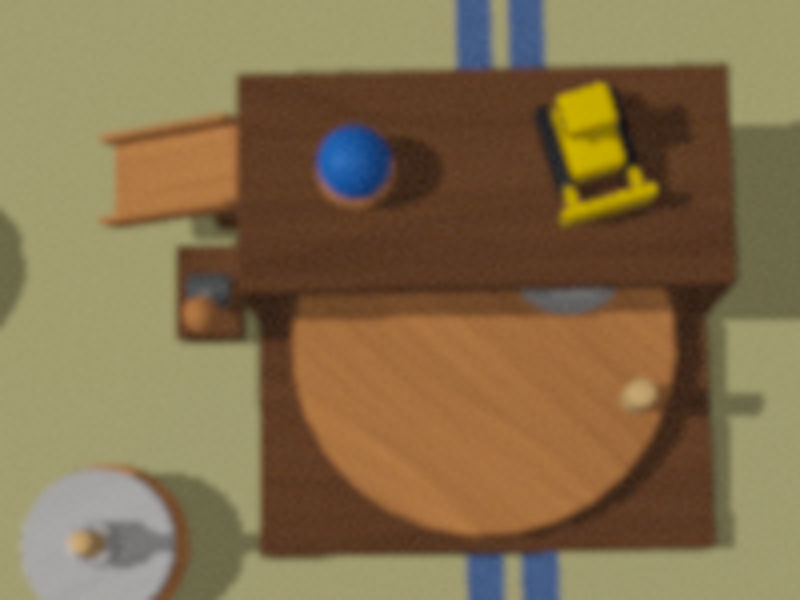

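View pics/c2.png

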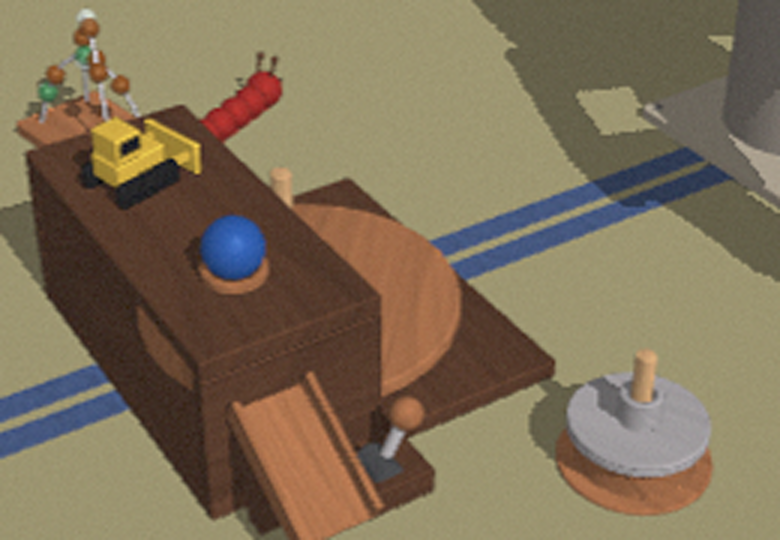

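```bash
python3 - <<'E'
from h import *
f=lambda L:np.array(L)/4+[180,130]
for n in("top","scene"):
    T=calibration(n)["world_to_cam"];print(n,"cam",(-T[:3,:3].T@T[:3,3]).round())
B=unp("top",f([(238,76),(725,66),(735,280),(240,292)]),154)[:,:2];print(B)
F=unp("top",f([(262,555),(713,547)]),18)[:,:2];print(F)
print("peg",unp("top",f([(640,390)]),91), "stem",unp("top",f([(83,543)]),35+72),"disc",unp("top",f([(99,543)]),35+10))
print("plate low",unp("top",f([(484,537),(291,350),(677,350)]),41))
g=lambda L:np.array(L)/3+[170,140]
print("stem scene",unp("scene",g([(646,355)]),107),"peg sc",unp("scene",g([(282,174)]),91))
print(unp("scene",g([(27,152),(183,106),(380,297),(200,362)]),154)[:,:2])
# fit shelf pose
o=np.array([(170,165),(170,-165),(20,-165),(20,165),(-150,165),(-150,-165)]);w=np.r_[B,F]
from scipy.optimize import least_squares
def r(p):
    c,s=np.cos(p[2]),np.sin(p[2]);return ((o@np.array([[c,s],[-s,c]])+p[:2])-w).ravel()
q=least_squares(r,[500,0,0]);print(q.x,q.fun.round(1))
E
```

```text
top cam [ 408.   52. 1290.]
scene cam [1095.  953.  845.]
[[ 754.38876272  180.28557277]
 [ 754.61814911 -144.45713139]
 [ 609.8510376  -145.11643638]
 [ 608.04428014  179.41313368]]
[[ 439.7162231   179.30995001]
 [ 439.82131756 -144.80680625]]
peg [[545.76756826 -87.89965658  91.        ]] stem [[447.60624239 290.42409972 107.        ]] disc [[449.50060714 291.60529948  45.        ]]
plate low [[ 449.02090643   19.94435556   41.        ]
 [ 585.02818347  155.52464543   41.        ]
 [ 579.8768645  -121.19374543   41.        ]]
stem scene [[452.79447343 298.77072463 107.        ]] peg sc [[548.79810454 -79.43863463  91.        ]]
[[ 759.47470978 -136.78083975]
 [ 614.58077237 -135.06339743]
 [ 614.19022613  188.61118101]
 [ 758.95362316  185.75538809]]
[5.87739992e+02 1.74095146e+01 2.13993733e-03] [ 3.   2.5  3.5 -2.8 -1.8 -2.4 -0.7  3.  -2.3  2.8 -1.7 -3.1]
```

```bash
python3 -m pendant '[[[-0.8,0.8,0,-0.82],[-0.85,0.75,0,-0.82],[-0.9,0.7,0,-0.82],[-0.95,0.65,0,-0.82],[-1,0.58,0,0],[-1,0.58,0,0],[-1,0.58,0,0],[-1,0.58,0,0],[-1,0.58,0,0],[-1,0.58,0,0]]]' 0 20
```

```text
time: 0.93
tool_pos: [272.6, 373.2, 224.3]
tcp_rot: [-179.6, 0.5, 91.2]
ft_force: [0.5, 0.3, -0.5]
finger_gap: 42.8
```

```bash
python3 -m pendant '[[[-1,0.58,0,0.05],[-1,0.58,0,0],[-1,0.58,0,0],[-1,0.58,0,0],[-1,0.58,0,0],[-1,0.58,0,0],[-1,0.58,0,0],[-1,0.58,0,0],[-1,0.58,0,0],[-1,0.58,0,0]]]'
python3 -m pendant '[[[-1,0.55,0.2,0],[-1,0.55,0.2,0],[-1,0.55,0.2,0],[-1,0.55,0.2,0],[-1,0.55,0.2,0],[-1,0.55,0.2,0],[-1,0.55,0.2,0],[-1,0.55,0.2,0],[-1,0.55,0.2,0],[-0.5,0.3,0.1,0]]]'
```

```text
time: 1.77
tool_pos: [393.7, 163.1, 221.7]
tcp_rot: [-179.3, 0.7, 91.0]
ft_force: [0.5, 0.6, -0.8]
finger_gap: 42.5
time: 2.6
tool_pos: [503.8, -38.0, 180.1]
tcp_rot: [-179.1, 0.7, 90.9]
ft_force: [0.1, -0.4, -0.4]
finger_gap: 43.0
```

```bash
python3 -m pendant '[[[-0.6,0.5,0.3,0],[-0.5,0.5,0.3,0],[-0.5,0.4,0.3,0],[-0.4,0.3,0.3,0],[-0.2,0.2,0.3,0],[-0.1,0.1,0.2,0],[0,0,0.1,0],[0,0,0,0],[0,0,0,0],[0,0,0,0]]]'
python3 - <<'E'
from h import *
s=sense();print(s["tool_pos"],s["tcp_rot"],s["joint_pos"])
t=snapshot("top")[:,:,::-1];c=snapshot("scene")[:,:,::-1]
a=cv2.resize(t[150:290,240:380],None,fx=4,fy=4,interpolation=cv2.INTER_CUBIC);cv2.imwrite("pics/c3.png",a)
cv2.imwrite("pics/c4.png",cv2.resize(c[100:300,150:400],None,fx=3,fy=3,interpolation=cv2.INTER_CUBIC))
cv2.imwrite("pics/top1.png",t);cv2.imwrite("pics/scene1.png",c)
print(proj("scene",[s["tool_pos"]]))
E
```

```text
time: 3.43
tool_pos: [543.7, -85.0, 139.1]
tcp_rot: [-178.7, 0.5, 90.7]
ft_force: [-0.6, -0.0, 0.1]
finger_gap: 42.9
[543.67068593 -84.97775915 139.13594176] [-178.73729302    0.50912642   90.7138047 ] [ -13.68537745    4.53141005   98.21839968   -0.82399512   78.34790515
 -104.21941687]
[[264.05148565 181.07537753]]
```

View pics/c3.png

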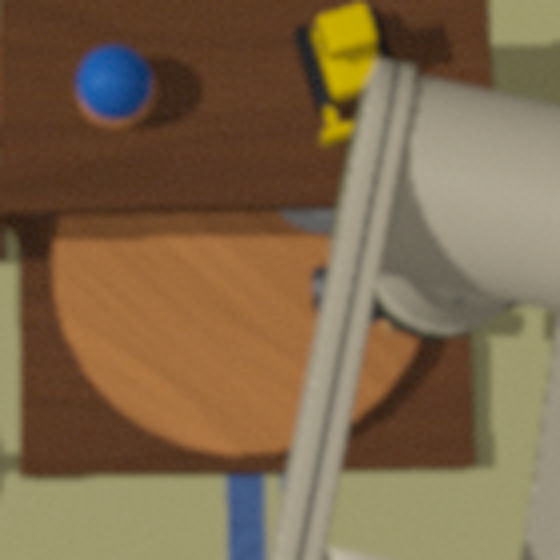

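View pics/c4.png

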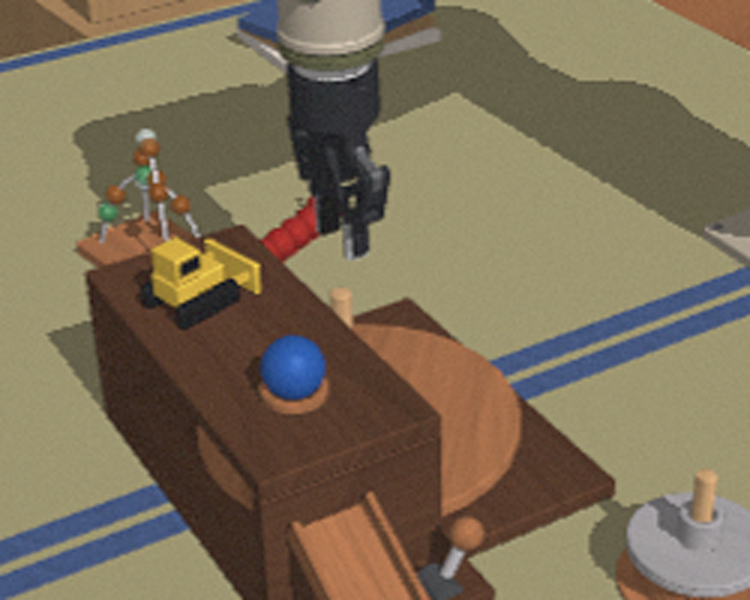

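```bash
python3 - <<'E'
from h import *
g=lambda P:((proj("scene",P)-[150,100])+.5)*3-.5
print(g([[543.7,-85,91],[548.7,-85,91],[543.7,-80,91]]))
E
python3 - <<'E'
import cv2
i=cv2.imread("pics/scene1.png");cv2.imwrite("pics/c5.png",cv2.resize(i[140:230,220:320],None,fx=8,fy=8,interpolation=cv2.INTER_CUBIC)[:600])
E
```

```text
[[344.95437784 290.48634761]
 [340.06217839 292.09863113]
 [347.69020094 293.057586  ]]
```

View pics/c5.png

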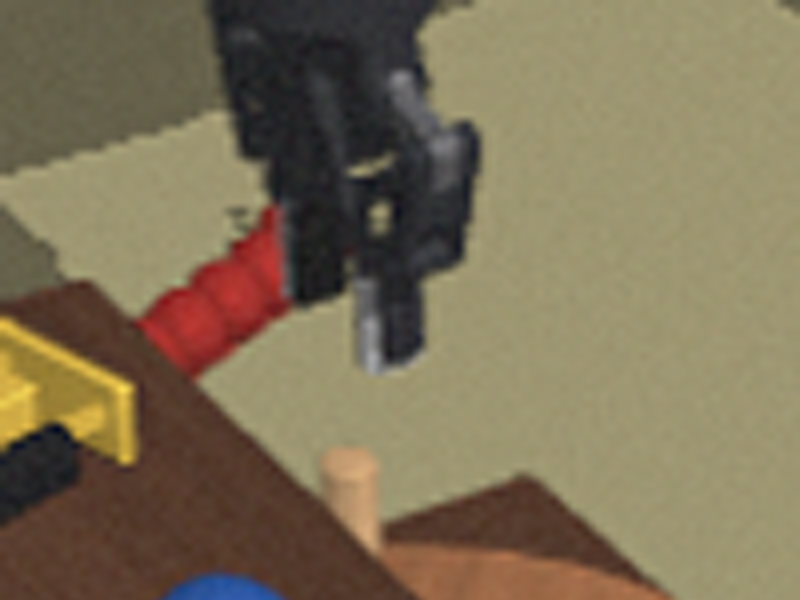

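```bash
python3 -m pendant '[[[0,0.1,0.5,0.1],[0,0.1,0.5,0.1],[0,0,0.5,0],[0,0,0.5,0],[0,0,0.5,0],[0,0,0.5,0],[0,0,0.4,0],[0,0,0.2,0],[0,0,0.1,0],[0,0,0,0]]]'
```

```text
time: 4.37
tool_pos: [545.0, -85.0, 55.7]
tcp_rot: [-178.6, 0.5, 89.7]
ft_force: [-0.8, 0.8, -0.0]
finger_gap: 43.0
```

```bash
python3 -m pendant '[[[0,0.1,-0.3,0],[0,0.1,-0.2,0],[0,0,-0.1,0],[0,0,0,0],[0,0,0,0],[0,0,0,0],[0,0,0,0],[0,0,0,0],[0,0,0,0],[0,0,0,0]]]' -1 20
```

```text
time: 5.2
tool_pos: [545.4, -86.9, 64.8]
tcp_rot: [-178.1, 0.7, 89.7]
ft_force: [1.0, -0.8, -9.2]
finger_gap: 19.0
```

```bash
python3 -m pendant '[[[0.2,-0.45,0,0],[0.25,-0.43,0,0],[0.28,-0.41,0,0],[0.31,-0.39,0,0],[0.35,-0.36,0,0],[0.37,-0.33,0,0],[0.4,-0.3,0,0],[0.43,-0.25,0,0],[0.45,-0.22,0,0],[0.46,-0.18,0,0]]]'
```

```text
time: 6.03
tool_pos: [472.8, -14.3, 64.9]
tcp_rot: [-177.9, 0.8, 89.5]
ft_force: [-0.5, -2.9, -9.6]
finger_gap: 18.9
```

```bash
python3 -m pendant '[[[0.48,-0.12,0,0],[0.49,-0.08,0,0],[0.5,-0.03,0,0],[0.5,0.02,0,0],[0.5,0.06,0,0],[0.49,0.1,0,0],[0.48,0.15,0,0],[0.46,0.19,0,0],[0.45,0.22,0,0],[0.43,0.26,0,0]]]'
```

```text
time: 6.87
tool_pos: [485.6, 94.2, 65.3]
tcp_rot: [-177.6, 0.8, 89.7]
ft_force: [-8.1, 4.2, 4.6]
finger_gap: 12.9
```

```bash
cat > look.py <<'E'
import sys
from h import *
n,name,x0,y0,x1,y1,k=sys.argv[1:]
i=np.ascontiguousarray(snapshot(n)[:,:,::-1]);cv2.imwrite(f"pics/{name}_full.png",i)
crop(i,name,*map(int,(x0,y0,x1,y1,k)))
E
python3 look.py scene c6 200 150 460 320 3;python3 look.py top c7 180 130 380 280 4
```

```text
(no output)
```

View pics/c6.png

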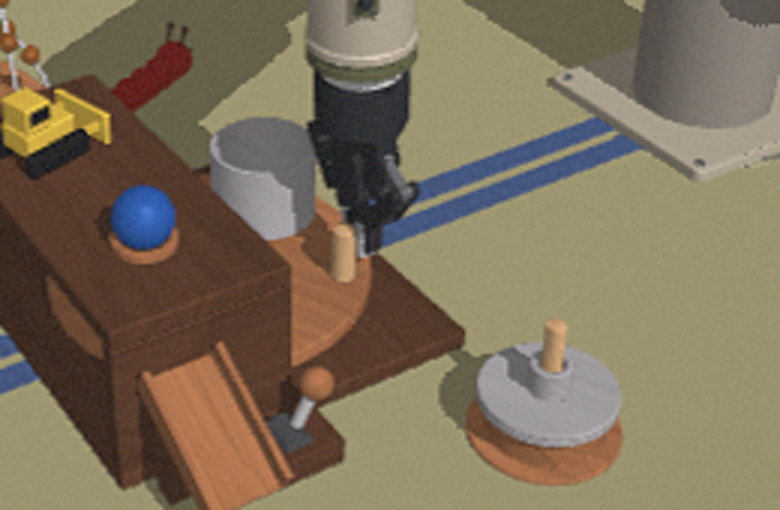

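View pics/c7.png

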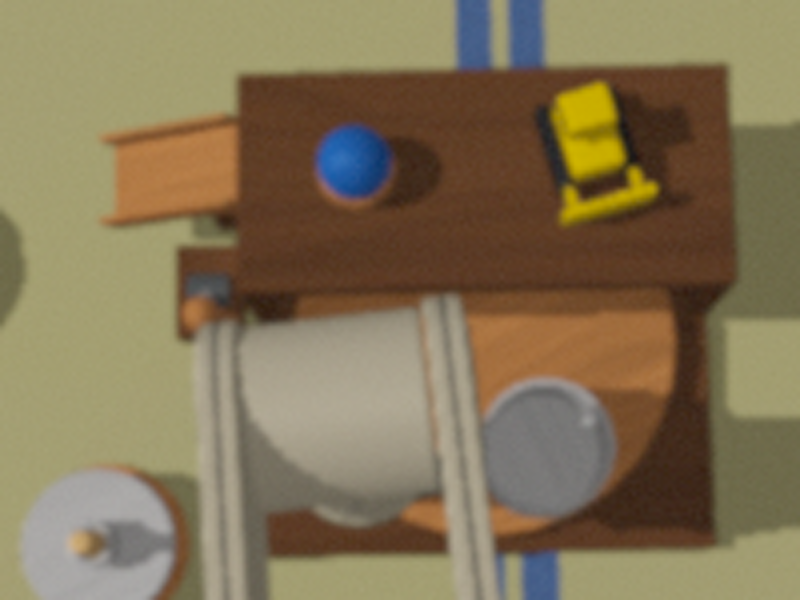

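```bash
python3 - <<'E'
from h import *
p=(np.array([[549,447]])+.5)/4-.5+[180,130]
t=unp("top",p,111);print(t, np.linalg.norm(t[0,:2]-[588.8,18.5]))
d=t[0,:2]-[588.8,18.5];th=np.arctan2(-d[1],-d[0]);print(th)
f=th-1.2;print("peg",588.8-115*np.cos(f),18.5-115*np.sin(f))
p=(np.array([[343,231]])+.5)/3-.5+[200,150];print("peg sc",unp("scene",p,91))
E
```

```text
[[507.08679304 -22.23588892 111.        ]] 91.3042213539506
0.4624650742998917
peg 503.68522443623107 95.83353076595718
peg sc [[507.80638633  99.06158309  91.        ]]
```

```bash
python3 -m pendant '[[[0,0,0,0],[0,0,0,0],[0,0,0,0],[0,0.2,0,0],[0.05,0.3,0,0],[0.05,0.3,0,0],[0.05,0.2,0,0],[0,0.1,0,0],[0,0,0,0],[0,0,0,0]]]' 0.1
python3 -m pendant '[[[0,0.05,0,0],[0,0,0,0],[0,0,0,0],[0,0,0,0],[0,0,0,0],[0.2,0.25,0,0],[0.35,0.35,0,0],[0.3,0.35,0,0],[0.27,0.35,0,0],[0.25,0.35,0,0]]]' -1
```

```text
time: 7.8
tool_pos: [518.2, 101.4, 69.1]
tcp_rot: [-178.3, 0.5, 89.7]
ft_force: [0.2, -0.2, 0.1]
finger_gap: 46.8
time: 8.63
tool_pos: [554.6, 125.2, 68.8]
tcp_rot: [-178.4, 0.9, 89.5]
ft_force: [3.2, -11.7, 1.9]
finger_gap: 18.9
```

```bash
python3 -m pendant '[[[0,0,0,0],[0,0,0,0],[0,0,0,0],[0,0,-0.3,0],[0,0,-0.6,0],[0,0,-0.8,0],[0,-0.2,-0.8,0],[0.5,-0.5,-0.8,0],[0.8,-0.6,-0.8,0],[0.9,-0.6,-0.6,0]]]' 0.1
python3 -m pendant '[[[1,-0.6,-0.3,0],[1,-0.6,-0.2,0],[1,-0.5,0,0],[0.8,-0.4,0,0],[0.6,-0.3,0,0],[0.4,-0.2,0,0],[0.2,0,0,0],[0,0,0,0],[0,0,0,0],[0,0,0,0]]]'
python3 look.py scene c8 200 130 460 320 3;python3 look.py top c9 180 180 380 290 4
```

```text
time: 9.47
tool_pos: [517.8, 171.4, 167.5]
tcp_rot: [-178.1, 0.9, 89.4]
ft_force: [-0.4, 0.2, -0.5]
finger_gap: 46.9
time: 10.3
tool_pos: [465.3, 280.5, 195.0]
tcp_rot: [-179.0, 0.4, 89.5]
ft_force: [-0.3, 0.7, 0.2]
finger_gap: 46.9
```

View pics/c8.png

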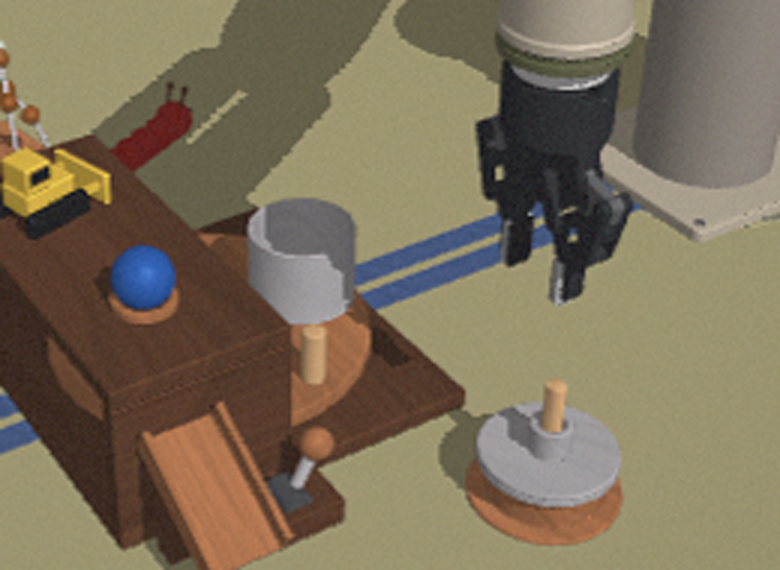

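View pics/c9.png

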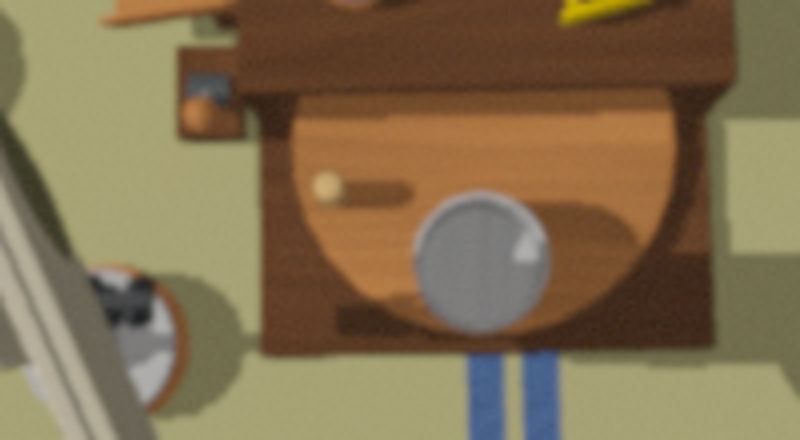

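```bash
cat > ov.py <<'E'
from h import *
def ov(src,n,circs,name,x0,y0,x1,y1,k):
    i=cv2.imread(f"pics/{src}.png")[y0:y1,x0:x1];i=cv2.resize(i,None,fx=k,fy=k,interpolation=cv2.INTER_CUBIC)
    for c in circs:
        q=(proj(n,circ(*c))-[x0,y0]+.5)*k-.5
        cv2.polylines(i,[np.round(q*8).astype(np.int32)],True,(0,255,0),1,cv2.LINE_AA,3)
    cv2.imwrite(f"pics/{name}.png",i)
E
python3 - <<'E'
from ov import *
f=lambda a:(np.array([a])+.5)/4-.5+[180,180]
print(unp("top",f((482,258)),111),unp("top",f((481.5,190)),111),unp("top",f((413,258)),111),unp("top",f((551,258)),111),"peg",unp("top",f((328,186)),91))
t=[(499,19,111,46),(499,19,111,42),(499,19,41,46)]
l=[(449.5,292,45,54),(449.5,292,107,8),(449.5,292,70,17),(449.5,292,0,60)]
ov("c9_full","top",t,"o1",270,210,340,270,10)
ov("c8_full","scene",t,"o2",270,180,340,240,10)
ov("top0","top",l,"o3",170,235,240,295,10)
ov("c8_full","scene",l,"o4",340,240,420,315,8)
E
```

```text
[[500.49467341  22.91203343 111.        ]] [[546.457356    22.24273664 111.        ]] [[501.32673755  69.2422292  111.        ]] [[499.66679541 -23.37516077 111.        ]] peg [[553.52062261 127.14322591  91.        ]]
```

View pics/o1.png

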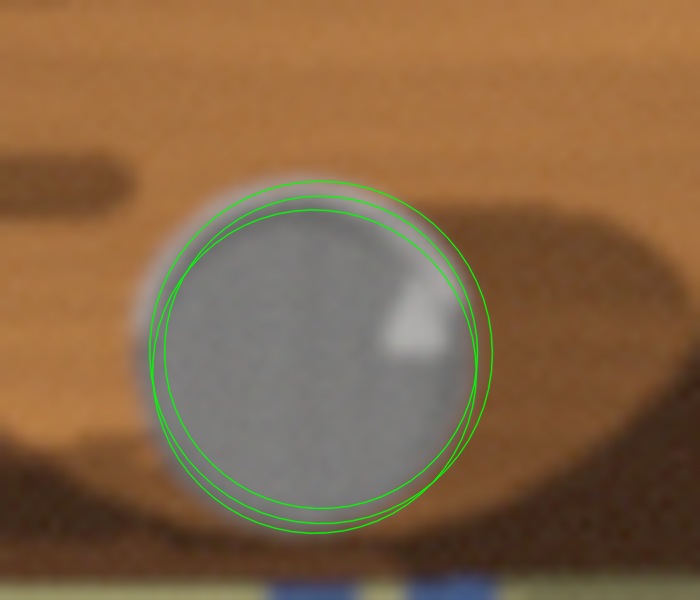

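View pics/o2.png

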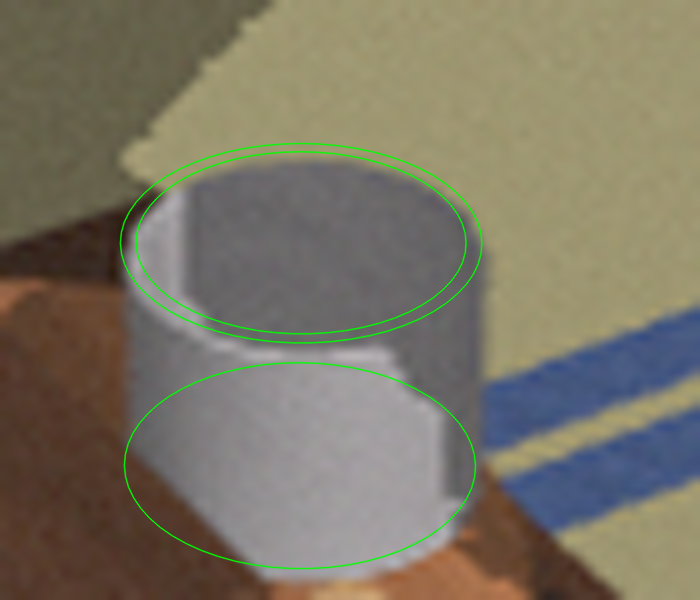

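View pics/o3.png

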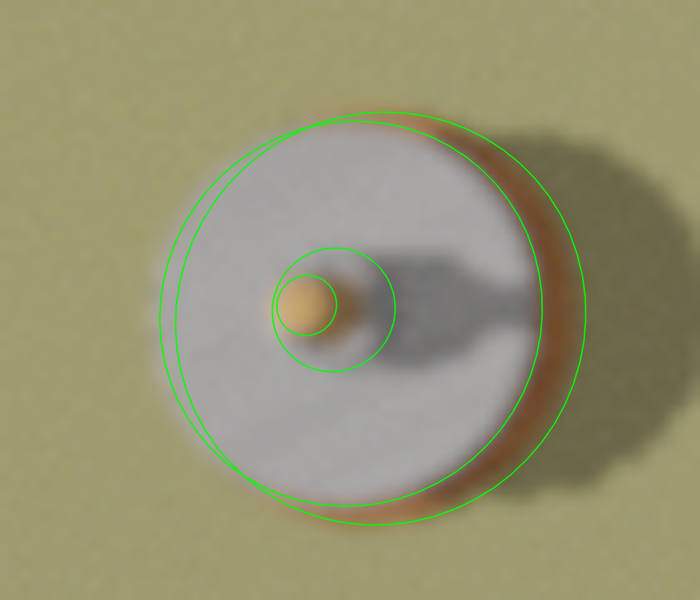

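View pics/o4.png

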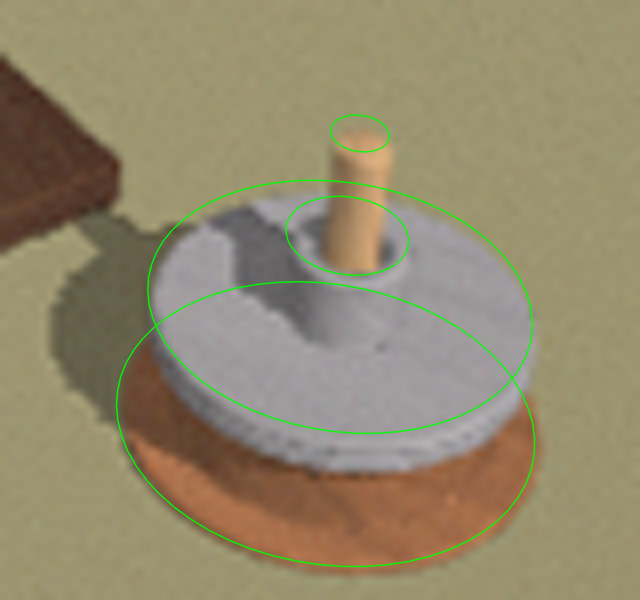

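```bash
python3 -m pendant '[[[0.2,-0.2,0.3,0],[0.2,-0.2,0.3,0],[0.15,-0.15,0.4,0],[0.1,-0.1,0.4,0],[0,0,0.4,0],[0,0,0.3,0],[0,0,0.2,0],[0,0,0.1,0],[0,0,0,0],[0,0,0,0]]]' 0.1
python3 look.py scene c10 320 180 440 330 4
```

```text
time: 11.23
tool_pos: [449.0, 292.1, 138.5]
tcp_rot: [-178.7, 0.6, 89.4]
ft_force: [0.6, -0.0, -0.2]
finger_gap: 47.0
```

View pics/c10.png

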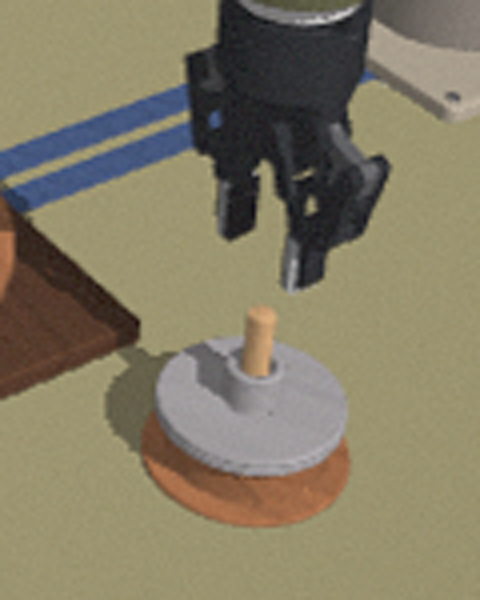

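```bash
python3 -m pendant '[[[0.1,0.06,0.3,0],[0,0,0.4,0],[0,0,0.4,0],[0,0,0.4,0],[0,0,0.4,0],[0,0,0.3,0],[0,0,0.2,0],[0,0,0.1,0],[0,0,0,0],[0,0,0,0]]]' 0.1
```

```text
time: 12.12
tool_pos: [449.5, 293.6, 83.2]
tcp_rot: [-178.7, 0.5, 89.3]
ft_force: [-0.1, -0.2, 1.0]
finger_gap: 47.1
```

```bash
python3 -m pendant '[[[0,0,0.15,0],[0,0,0.1,0],[0,0,0.05,0],[0,0,0,0],[0,0,0,0],[0,0,0,0],[0,0,0,0],[0,0,0,0],[0,0,0,0],[0,0,0,0]]]' -1 60
python3 look.py scene c11 320 180 440 330 4
```

```text
time: 12.95
tool_pos: [450.3, 294.2, 78.6]
tcp_rot: [-178.8, 0.5, 89.3]
ft_force: [-0.9, -0.0, -0.8]
finger_gap: 14.1
```

View pics/c11.png

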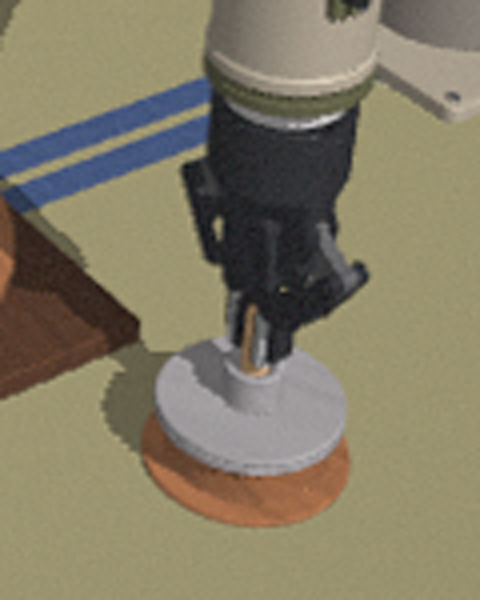

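```bash
python3 -m pendant '[[[0,0,-0.1,0],[0,0,-0.2,0],[0,0,-0.3,0],[0,0,-0.4,0],[0,0,-0.5,0],[0,0,-0.5,0],[0,0,-0.5,0],[0,0,-0.4,0],[0,0,-0.3,0],[0,0,-0.3,0]]]'
python3 look.py scene c12 320 130 440 280 4
```

```text
time: 13.83
tool_pos: [451.1, 294.3, 155.0]
tcp_rot: [-178.7, 0.5, 89.3]
ft_force: [-0.0, -0.3, -3.3]
finger_gap: 14.1
```

View pics/c12.png

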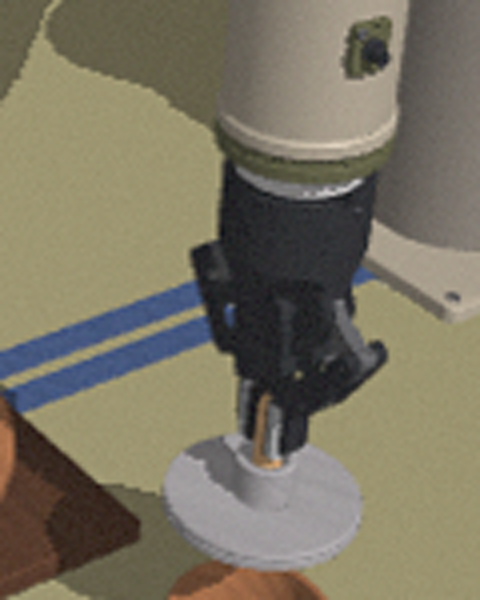

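```bash
python3 -m pendant '[[[-0.1,0,-0.4,0],[-0.2,0.05,-0.4,0],[-0.4,0.1,-0.4,0],[-0.6,0.12,-0.3,0],[-0.7,0.13,-0.3,0],[-0.8,0.15,-0.2,0],[-0.8,0.15,-0.1,0],[-0.8,0.15,-0.1,0],[-0.8,0.15,-0.1,0],[-0.8,0.15,-0.1,0]]]'
python3 -m pendant '[[[-0.8,0.15,-0.05,0],[-0.8,0.15,-0.05,0],[-0.8,0.15,-0.05,0],[-0.7,0.13,0,0],[-0.6,0.1,0,0],[-0.5,0.1,0,0],[-0.4,0.08,0,0],[-0.3,0.05,0,0],[-0.2,0.02,0,0],[-0.1,0,0,0]]]'
```

```text
time: 14.72
tool_pos: [475.2, 165.1, 211.2]
tcp_rot: [-178.9, 0.5, 89.5]
ft_force: [-0.5, 0.5, -2.1]
finger_gap: 13.8
time: 15.55
tool_pos: [492.8, 43.1, 218.6]
tcp_rot: [-178.9, 0.7, 89.0]
ft_force: [0.4, -0.3, -3.2]
finger_gap: 14.0
```

```bash
python3 -m pendant '[[[-0.2,0.08,0.1,0],[-0.3,0.1,0.2,0],[-0.25,0.1,0.25,0],[-0.15,0.05,0.3,0],[-0.1,0.02,0.25,0],[0,0,0.2,0],[0,0,0.1,0],[0,0,0,0],[0,0,0,0],[0,0,0,0]]]'
python3 look.py scene c13 240 100 380 240 4;python3 look.py top c14 250 180 370 280 5
```

```text
time: 16.38
tool_pos: [498.4, 22.1, 185.8]
tcp_rot: [-178.7, 0.7, 89.1]
ft_force: [0.3, 0.5, -3.4]
finger_gap: 14.3
```

View pics/c13.png

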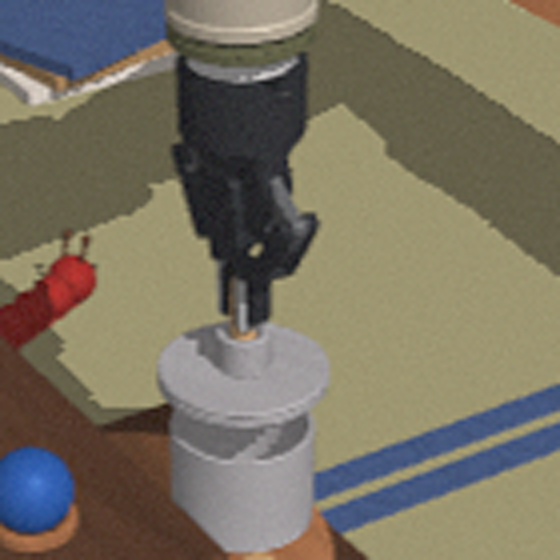

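View pics/c14.png

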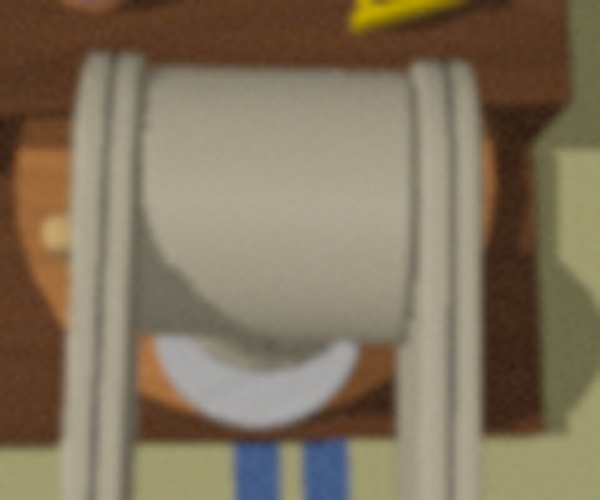

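```bash
python3 -m pendant '[[[0,0.04,0.1,0],[0,0.03,0.2,0],[0,0,0.2,0],[0,0,0.2,0],[0,0,0.15,0],[0,0,0.1,0],[0,0,0.05,0],[0,0,0,0],[0,0,0,0],[0,0,0,0]]]'
```

```text
time: 17.32
tool_pos: [499.8, 22.1, 164.2]
tcp_rot: [-178.8, 0.7, 89.2]
ft_force: [-0.9, 0.4, -2.8]
finger_gap: 14.5
```

Down 10 mm more, slowly, watching the force.

```bash
python3 -m pendant '[[[0,0,0.06,0],[0,0,0.06,0],[0,0,0.06,0],[0,0,0.05,0],[0,0,0.05,0],[0,0,0.04,0],[0,0,0.03,0],[0,0,0.02,0],[0,0,0,0],[0,0,0,0]]]'
```

```text
time: 18.15
tool_pos: [500.1, 22.0, 156.7]
tcp_rot: [-178.9, 0.7, 89.2]
ft_force: [-0.2, -0.5, -3.3]
finger_gap: 14.5
```

```bash
python3 -m pendant '[[[0,0,0.04,0],[0,0,0.04,0],[0,0,0.04,0],[0,0,0.03,0],[0,0,0.03,0],[0,0,0.02,0],[0,0,0.02,0],[0,0,0,0],[0,0,0,0],[0,0,0,0]]]'
```

```text
time: 18.98
tool_pos: [500.6, 21.9, 154.7]
tcp_rot: [-179.0, 0.7, 89.2]
ft_force: [-2.7, -0.1, 2.4]
finger_gap: 14.2
```

```bash
python3 look.py scene c15 240 130 340 240 5
```

```text
(no output)
```

View pics/c15.png

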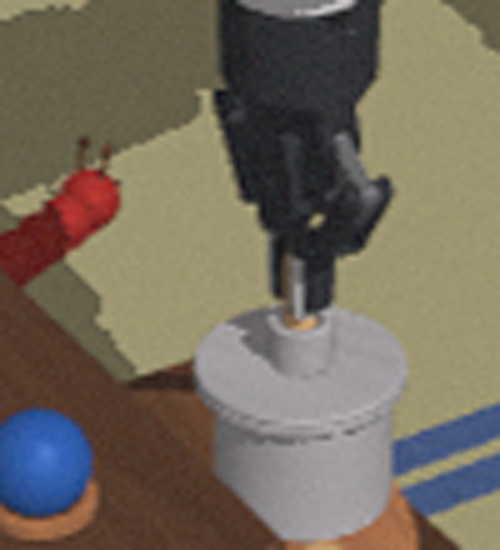

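```bash
python3 -m pendant '[[[0,0,0,0],[0,0,0,0],[0,0,0,0],[0,0,0,0],[0,0,0,0],[0,0,0,0],[0,0,0,0],[0,0,0,0],[0,0,0,0],[0,0,0,0]]]' 0.4 40
python3 look.py scene c16 240 130 340 240 5
```

```text
time: 19.87
tool_pos: [501.9, 21.8, 154.4]
tcp_rot: [-179.1, 0.7, 89.2]
ft_force: [-1.2, 0.3, -0.3]
finger_gap: 59.7
```

View pics/c16.png

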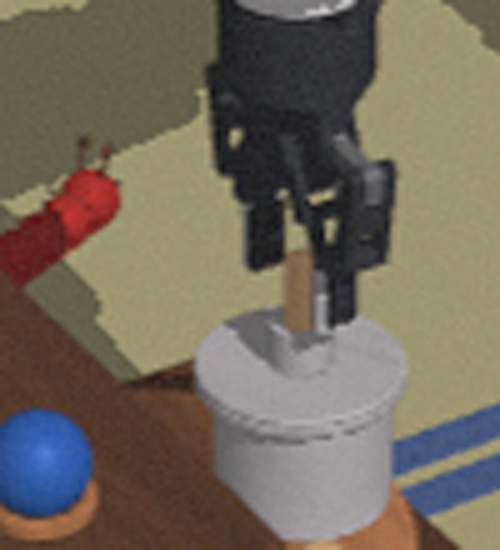

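```bash
python3 -m pendant '[[[0.02,-0.06,0.15,0],[0,0,0.25,0],[0,0,0.3,0],[0,0,0.3,0],[0,0,0.2,0],[0,0,0.15,0],[0,0,0.1,0],[0,0,0,0],[0,0,0,0],[0,0,0,0]]]'
```

```text
time: 20.75
tool_pos: [499.1, 21.9, 120.8]
tcp_rot: [-179.0, 0.7, 89.2]
ft_force: [-0.0, -0.1, -0.1]
finger_gap: 59.8
```

```bash
python3 -m pendant '[[[0,0.02,-0.1,0],[0,0.02,-0.02,0],[0,0,0,0],[0,0,0,0],[0,0,0,0],[0,0,0,0],[0,0,0,0],[0,0,0,0],[0,0,0,0],[0,0,0,0]]]' -1 40
python3 look.py scene c17 240 130 340 240 5
```

```text
time: 21.58
tool_pos: [500.4, 21.9, 124.1]
tcp_rot: [-179.1, 0.7, 89.2]
ft_force: [-0.2, 0.3, -0.6]
finger_gap: 33.3
```

View pics/c17.png

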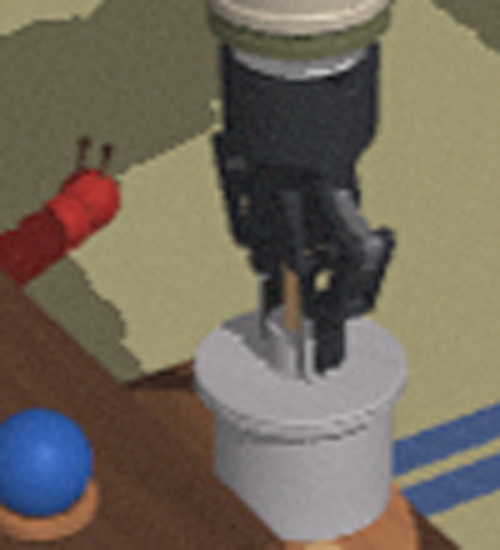

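```bash
python3 -m pendant '[[[0,0,-0.05,0],[0,0,-0.1,0],[0,0,-0.1,0],[0,0,-0.15,0],[0,0,-0.15,0],[0,0,-0.15,0],[0,0,-0.15,0],[0,0,-0.15,0],[0,0,-0.1,0],[0,0,-0.05,0]]]'
python3 look.py scene c18 240 110 340 230 5
```

```text
time: 22.47
tool_pos: [500.8, 22.2, 149.7]
tcp_rot: [-179.1, 0.7, 89.2]
ft_force: [0.3, -0.0, -1.9]
finger_gap: 33.0
```

View pics/c18.png

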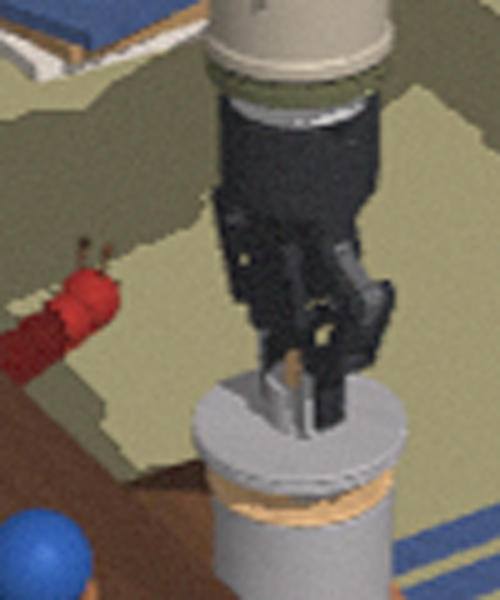

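Inner lid stays in the tin (wood flange on the rim) and the outer lid rises alone. I keep going straight up.

```bash
python3 -m pendant '[[[0,-0.01,-0.15,0],[0,0,-0.2,0],[0,0,-0.25,0],[0,0,-0.25,0],[0,0,-0.25,0],[0,0,-0.25,0],[0,0,-0.25,0],[0,0,-0.25,0],[0,0,-0.2,0],[0,0,-0.15,0]]]'
python3 -m pendant '[[[0,0,-0.2,0],[0,0,-0.25,0],[0,0,-0.25,0],[0,0,-0.25,0],[0,0,-0.2,0],[0,0,-0.1,0],[0,0,-0.05,0],[0,0,0,0],[0,0,0,0],[0,0,0,0]]]'
python3 look.py scene c19 230 70 350 240 4;python3 look.py top c20 200 130 380 280 4
```

```text
time: 23.35
tool_pos: [501.2, 22.8, 198.3]
tcp_rot: [-179.1, 0.7, 89.2]
ft_force: [0.0, -0.1, -1.2]
finger_gap: 33.2
time: 24.18
tool_pos: [502.0, 23.1, 227.9]
tcp_rot: [-179.1, 0.7, 89.2]
ft_force: [0.2, -0.5, -1.1]
finger_gap: 33.4
```

View pics/c19.png

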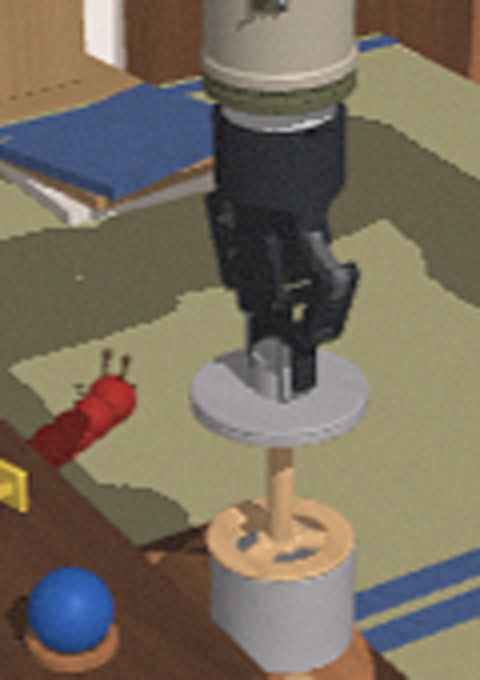

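View pics/c20.png

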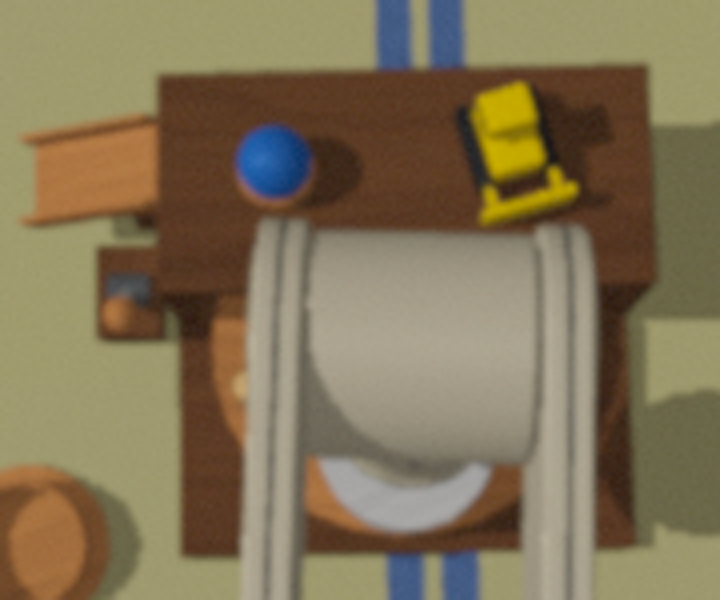

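```bash
python3 -m pendant '[[[0,0,0,0],[0,0,0,0],[0,0,0,0],[0,0,0,0],[0,0,0,0],[0,0,0,0],[0,0,0,0],[0,0,0,0],[0,0,0,0],[0,0,0,0]]]'
python3 -c "
from h import *
i=cv2.imread('pics/c19_full.png');crop(i,'c21',270,175,330,245,8)
print(sense()['qd'])"
```

```text
time: 25.12
tool_pos: [501.5, 23.1, 227.0]
tcp_rot: [-179.0, 0.7, 89.2]
ft_force: [0.1, -0.8, -1.5]
finger_gap: 33.1
[-0.00359347  0.08163315 -0.01320396  0.01259974 -0.03687728  0.07704833]
```

View pics/c21.png

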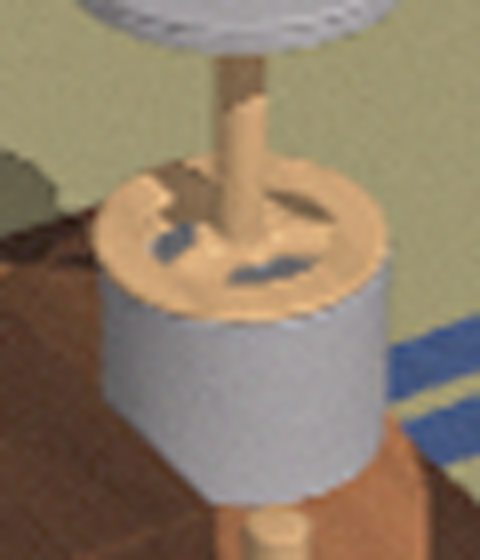

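The inner lid's flange sits level and flush on the rim, and the outer lid is steady above it.

```bash
python3 -c "
from bench import *
print(hand_in())"
```

```text
the job is handed in; nothing more can be done
None
```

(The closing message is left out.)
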